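# Fit a work light's battery pack and click its sliding cover shut

### The job

The cordless work light lies on its face with its battery bay open. Slide the bay's cover clear if it is in the way, fit the battery pack - foot end first, hooked under the lip at the near end of the bay, then swung down flat - and slide the cover back along its rails until its springy tab clicks down past the ledge. Leave the other things on the bench where they are.

Things in the scene. Friction and masses are not known exactly. Their poses are not given: they have to be found in the camera images.
- light: Cordless work light fixed face down on the bench: grey housing 320 x 92 x 64 mm with steel rails up to z 69, at its far half a folded stand with clamp knobs (140 mm over all, up to z 51). Origin 6 mm above the bench under the bay's middle; x along the rails, from the lip end (nearer the robot) to the far end, y left, z up. All mm here are in this frame.
- bay (a point): Middle of the battery bay's floor (z 8). Bay inside: x -66.5 to 66.5, y +-31.5, open on top. Side walls 12 thick, up to z 58, with the rails on them, only at x -66.5 to -34 and 38 to 66.5; between is a finger gap on both sides (sill y +-32 to 37, top z 13; bezel y +-46, top z 8). Near end wall x -84 to -66.5, top z 58. Deck beyond the bay: x 66.5 to 230, top z 58.
- bay_lip (a point): Middle of the lower edge of the lip: it juts from the near end wall over the bay floor, x -66.5 to -54.5, across the bay, z 24 (16 above the floor) to 28. The pack goes in only tilted, foot low, by about 22 to 30 degrees: the lip bars one end, deck and parked cover (to z 64.5) the other.
- ledge (a point): Top of the ledge's steep side, on the near end wall. Ledge 24 wide; its ramp rises from z 58 at x -66.5 to z 62 at x -75.5 and drops off at x -76.5, where this point lies.
- pack: Loose black battery pack, 130 x 58 x 48 mm, 0.3 to 0.6 kg, upright. Origin under its middle; x from the foot end (-65) to the tail (65), y across, z up. Body: x -39 to 65, y +-29, z 0 to 48, top front edge cut off by 16 at 45 degrees; centre of mass near x 10, z 24. Fitted, its axes agree with the light's and its origin is at x 0, y 0, z 8 there (play 1.5 endwise, 2.5 sideways).
- pack_nose (a point): Middle of the front face of the pack's foot, at x -65, y 0, z 4 in the pack's frame. The foot is a flat tongue with two brass contacts on it: x -65 to -39, 48 wide, 8 thick, its underside level with the pack's.
- cover (a joint): Travel q of the black sliding cover along the light's x, in m: 0 shut, 0.156 fully open; stays where left (2 N friction). Plate 151 x 79 x 5 mm, z 59.5 to 64.5, spanning x -83 to 68 when shut and shifted by q; the bay is clear for the pack from q = 0.147 on. In the last 12 mm before shut the tab climbs the ledge, which takes 8 to 11 N.
- cover_rib (a point): Middle of the top of the grip rib across the cover, at x = q - 25, y 0, z 78.5 in the light's frame. Rib 14 thick along x, 60 wide, 14 high above the cover's plate: push it from either side or pinch it.
- tab (a joint): Bend of the springy tab in the cover's leading (lip) end, in rad: 0 at rest, about 0.1 while its hook rides on the ledge, 0 again once clicked past. Tab 37 x 29 mm; the hook under its end hangs to z 59, 3 above the top of a fully seated pack.
- sanding_block: brown sanding block, 59 x 99 x 33 mm, loose bystander
- nail_jar: glass jar with a screw lid, 63 mm across, 76 mm high, loose bystander
- tin_wax: flat round tin, 71 mm across, 24 mm high, loose bystander

How it is judged:
On the way:
1. the battery pack lies flat in its bay with its foot under the lip, the cover still open (x of pack in the frame of light between -0.004 and 0.004 m and y of pack in the frame of light between -0.005 and 0.005 m and z of pack in the frame of light between 0.005 and 0.0115 m and x of pack_nose in the frame of light below -0.059 m and z of pack_nose in the frame of light below 0.017 m and angle between pack's own z axis and vertical below 0.06 rad and value of joint cover above 0.12 m), for 0.2 s.
At the end, for the whole second after the job is handed in: The pack lies flat in the bay, foot under the lip (within 4 mm along, 5 mm across, 3.5 mm in height of fully fitted, tilted under 0.06 rad) and at rest; the cover is within 4 mm of fully shut and its tab has sprung back down past the ledge (below 0.03 rad) (x of pack in the frame of light between -0.004 and 0.004 m and y of pack in the frame of light between -0.005 and 0.005 m and z of pack in the frame of light between 0.005 and 0.0115 m and x of pack_nose in the frame of light below -0.059 m and z of pack_nose in the frame of light below 0.017 m and angle between pack's own z axis and vertical below 0.06 rad and value of joint cover below 0.004 m and value of joint tab below 0.03 rad and linear speed of pack below 0.02 m/s); the robot touches nothing.
It fails at once if another loose thing on the bench is moved by more than 30 mm (distance of any of sanding_block, nail_jar, tin_wax from where it was at the start of the episode above 0.03 m).
It also fails if it takes over 64 s, if anything falls off the work surface, if the arm or the gripper's body presses on something with over 40 N, if the wrist force passes 120 N, or if a joint passes its speed limit or range.

### The arm

A 6-joint arm with a two-finger parallel gripper is mounted at the origin on a cart in front of the work surface, level with it; the furniture and walls round the work are solid. World frame = base frame: x ahead of the robot, y to its left, z up, the work surface at z = 0. Lengths are in m, angles in rad, forces in N, time in s.
With the tool pointing down it reaches from about 0.275 to 0.875 m from the base axis. Payload 12.5 kg.
Tool frame: the origin (TCP) lies on the centre line of the jaws, within the pads' length; the fingertips stand r.finger_overhang ahead of it and the grasp point (between the pads) lies 3 mm ahead of it (r.finger_overhang is the distance from the TCP to the fingertips, in m); z points along the fingers, y is the line along which they close (so a half turn about z gives the same grasp; the last joint's range is limited). The gripper opens to 85 mm and grips with 20 to 120 N. Pads are 22 mm wide; open, the fingers measure 114 mm over their backs; the gripper's body (76 mm by 85 mm) begins 54 mm behind the grasp point. The pads swing forward as they close: fully open they stand 13 mm farther back than shut.
Start: joints at [1.25, 0.351, 1.652, -0, 1.139, -0.085], TCP at [0.128, 0.535, 0.253] pointing down, gripper open.
Joint ranges: [-2.75, 2.75], [-0.79, 2.1], [0.01, 2.65], [-1.57, 4.71], [0.07, 3.14], [-2.87, 2.87]. Speed limits (rad/s): [2.22, 2.22, 2.79, 3.14, 3.14, 3.14].

### API

Orientations are given as a unit quaternion [x, y, z, w].
In Python, from cell import r, optics gives the robot as it stands. The module is installed in compiled form; this text tells all that it offers. Calls block until the motion is done:
- r.move_to(position, orientation): joint-space move of the TCP to a pose.
- r.move_linear(position, rot=None, vel=0.15): straight line of the TCP; rot=None keeps the orientation; vel is the mean speed in m/s.
- r.set_joints(angles): joint-space move.
- r.set_gripper(opening, squeeze=None): opening from 0.0 (shut) to 1.0 (fully open); squeeze is the grip in N (None keeps the last); returns when the fingers have stopped.
- r.sleep(seconds).
- r.inverse_kinematics(position, orientation): joint angles nearest the present ones, or None.
- optics.get_image(name): name is "scene" or "top"; returns a dict with "pixels" (480x640x3 uint8, red, green, blue), "depth" (480x640 float32, m along the optical axis (not along the pixel's ray), 0 where there is no reading), "fx", "fy", "cx", "cy" (pixels), "D" ([k1, k2, p1, p2, k3] as OpenCV has them; the pictures are not rectified), "camera_from_world" (4x4, takes a point from world to camera coordinates). Camera axes: x right, y down, z forward; pixel columns grow to the right and rows downward; lengths in m; the calibration is good to about 2 mm. A picture is of the moment at which its call begins.
A pose or a line that the arm cannot do raises r.PlanningError and nothing moves.
- r.hand_in(): hands the job in; it is judged then, once.
Readings, each from a call of its own:
- r.current_t(): time.
- r.current_q(): joint angles.
- r.current_qvel(): joint speeds.
- r.current_effort(): joint torques, N m.
- r.current_tool_pos(): TCP position.
- r.current_ee_rot(): TCP orientation.
- r.current_contact_force(): force on the tool from outside, world axes, zero at the start.
- r.current_torque(): the same for the moment, N m.
- r.current_opening(): opening from 0.0 (shut) to 1.0 (fully open).
- r.current_finger_force(): force on a finger pad.
Only numpy, scipy, OpenCV 4.12 (cv2) and the standard library are available. Lean on these libraries where they do the work, as an engineer would, in place of code of your own. Each camera call takes 0.05 s, during which the arm holds its last target. There are 200 camera calls.

## Working session

There is one attempt and no reset: what is moved stays moved. The work goes in short steps, each a Python script; the robot and the scene stay as the last script left them, time stands still between calls to the robot, and variables do not carry over. Pictures are saved under pics/ and viewed, at most 10 in all, crops included, and the job is handed in when it is done.

```bash
mkdir -p pics
cat > h.py <<'E'
import numpy as np, cv2
from cell import r, optics
def pts(im):
    "world xyz per pixel from depth"
    v,u=np.mgrid[0:480,0:640]; K=np.array([[im['fx'],0,im['cx']],[0,im['fy'],im['cy']],[0,0,1]])
    n=cv2.undistortPoints(np.stack([u,v],-1).reshape(-1,1,2).astype(np.float64),K,np.array(im['D'])).reshape(480,640,2)
    d=im['depth'].astype(float); c=np.dstack([n*d[...,None],d])
    M=np.linalg.inv(im['camera_from_world']); p=c@M[:3,:3].T+M[:3,3]; p[d==0]=np.nan
    return p
def snap(name,fn):
    im=optics.get_image(name); cv2.imwrite(fn,im['pixels'][...,::-1]); return im
E
python3 - <<'E'
from h import *
for n in ("top","scene"):
    im=snap(n,f'pics/{n}0.png'); p=pts(im); np.savez(f'{n}0.npz',p=p,px=im['pixels'])
    print(n,np.linalg.inv(im['camera_from_world'])[:3,3],im['fx'],np.isnan(p[...,0]).mean())
print(r.finger_overhang,r.current_t(),r.current_ee_rot(),r.current_contact_force())
E
```

```text
top [0.25804978 0.06842337 1.00201318] 476.1842322521486 0.003951822916666667
scene [-0.21881374 -0.7300227   0.82516374] 623.9712238329912 0.020908203125
0.022 0.1 [ 1.17631077e-01  9.93057229e-01 -5.09611452e-04 -1.04030320e-04] [0.26157317 0.27018641 0.40979257]
```

View pics/top0.png

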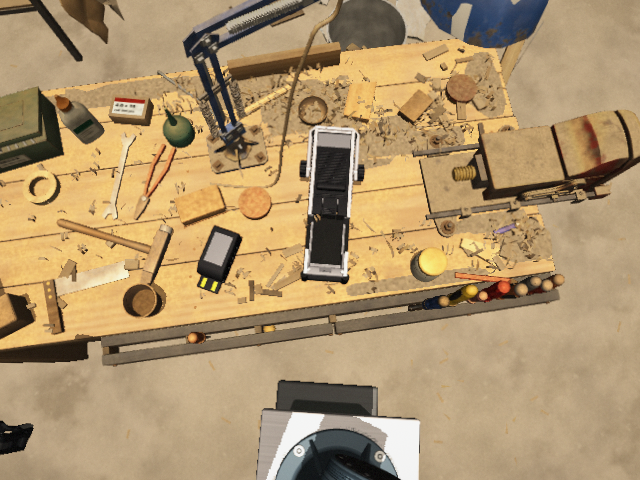

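View pics/scene0.png

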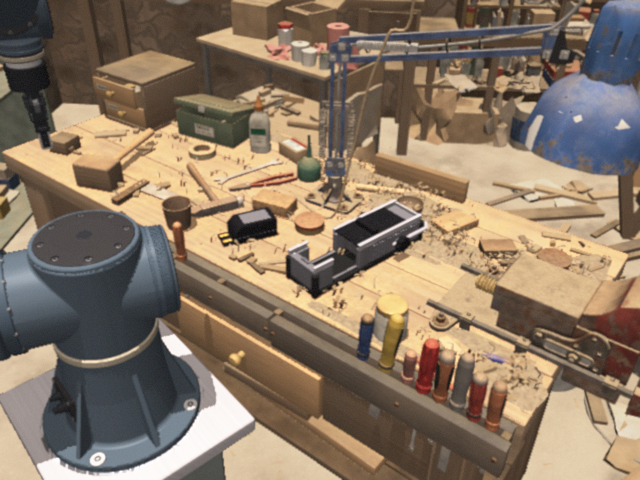

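The top view shows the light at about (333,200), its near end at (325,277), with the cover parked over the far half. The pack is at (219,253) with its brass foot at (209,284). The sanding block is at (200,205), the tin at (255,202) and the jar at (430,263). The scene view agrees with this.

Run:
```python
from h import *
d=np.load('top0.npz'); p=d['p']; px=d['px'].astype(int); v,u=np.mgrid[0:480,0:640]
def box(u0,u1,v0,v1): return (u>=u0)&(u<u1)&(v>=v0)&(v<v1)
def rect(m):
    c=max(cv2.findContours(m.astype(np.uint8),cv2.RETR_EXTERNAL,2)[0],key=cv2.contourArea)
    P=np.array([p[b,a,:2] for a,b in c[:,0]]).astype(np.float32)
    (c0,s,a)=cv2.minAreaRect(P); return np.round(c0,4),np.round(s,4),round(a,2)
z=p[...,2]
print('bench',np.nanmedian(z[box(380,420,190,260)]))
print('housing',rect(box(290,380,110,300)&(z>0.056)&(z<0.085)))
b=box(170,260,215,300)
print('pack body',rect(b&(z>0.038)), np.nanmedian(z[b&(z>0.038)]))
y=b&(px[...,0]>150)&(px[...,1]>130)&(px[...,2]<60); print('contacts',p[y].mean(0),y.sum())
y&=z<0.02
for n,bb in dict(block=box(170,232,180,230),tin=box(232,280,182,222),jar=box(405,450,240,285)).items():
    m=bb&(z>0.012); print(n,rect(m),np.nanmedian(z[m]))
# rib
m=box(300,370,120,300)&(z>0.0775); print('rib',rect(m),m.sum(),np.nanmedian(z[m]))
m=box(300,370,120,300)&(px.sum(2)<200)&(z>0.064)&(z<0.076); print('cover',rect(m),np.nanmedian(z[m]))
s=d['px'][100:310,160:460]; cv2.imwrite('pics/crop0.png',cv2.resize(s[...,::-1],None,fx=2.6,fy=2.6,interpolation=cv2.INTER_CUBIC))
for vv in range(120,290,3): print(vv,np.round(p[vv,330],3),px[vv,330].sum())
```

```text
bench -0.0001617147711201472
housing (array([0.6367, 0.0483]), array([0.1956, 0.0931]), 0.07)
pack body (array([0.4571, 0.2717]), array([0.0585, 0.0985]), 73.88) 0.04691840765578337
contacts [0.39209052 0.29163145 0.00709944] 13
block (array([0.5674, 0.3206]), array([0.0684, 0.1373]), 23.03) 0.031437349645606794
tin (array([0.5757, 0.2107]), array([0.0734, 0.0975]), 3.48) 0.022841060915891054
jar (array([ 0.464 , -0.1786]), array([0.0627, 0.094 ]), 22.24) 0.0745686689395828
rib (array([0.5997, 0.0485]), array([0.06  , 0.0141]), 89.23) 229 0.08308429138823248
cover (array([0.6161, 0.0474]), array([0.0702, 0.149 ]), 89.7) 0.07014271866913313
120 [0.789 0.057 0.004] 281
123 [0.781 0.057 0.006] 354
126 [0.77  0.056 0.011] 486
129 [0.748 0.056 0.041] 516
132 [0.724 0.056 0.072] 433
135 [0.722 0.056 0.063] 474
138 [0.714 0.055 0.065] 474
141 [0.708 0.055 0.062] 474
144 [0.701 0.055 0.064] 473
147 [0.689 0.054 0.073] 186
150 [0.684 0.054 0.069] 118
153 [0.677 0.053 0.07 ] 81
156 [0.67  0.053 0.071] 83
159 [0.665 0.053 0.067] 99
162 [0.656 0.052 0.071] 107
165 [0.649 0.052 0.071] 133
168 [0.
[... 438 characters left out ...]
16 [0.555 0.044 0.014] 44
219 [0.548 0.044 0.014] 86
222 [0.542 0.043 0.014] 111
225 [0.535 0.043 0.014] 100
228 [0.529 0.042 0.012] 101
231 [0.523 0.042 0.01 ] 104
234 [0.515 0.042 0.015] 104
237 [0.508 0.041 0.015] 105
240 [0.502 0.041 0.015] 102
243 [0.496 0.041 0.013] 104
246 [0.488 0.04  0.017] 96
249 [0.482 0.04  0.015] 108
252 [0.475 0.04  0.015] 112
255 [0.469 0.039 0.013] 100
258 [0.463 0.039 0.014] 110
261 [0.457 0.038 0.012] 98
264 [0.445 0.039 0.037] 328
267 [0.435 0.039 0.059] 463
270 [0.428 0.039 0.066] 404
273 [0.422 0.038 0.062] 561
276 [0.416 0.038 0.061] 211
279 [0.417 0.036 0.02 ] 116
282 [ 0.414  0.035 -0.002] 504
285 [ 0.408  0.035 -0.001] 514
288 [0.398 0.035 0.02 ] 341
```

View pics/crop0.png

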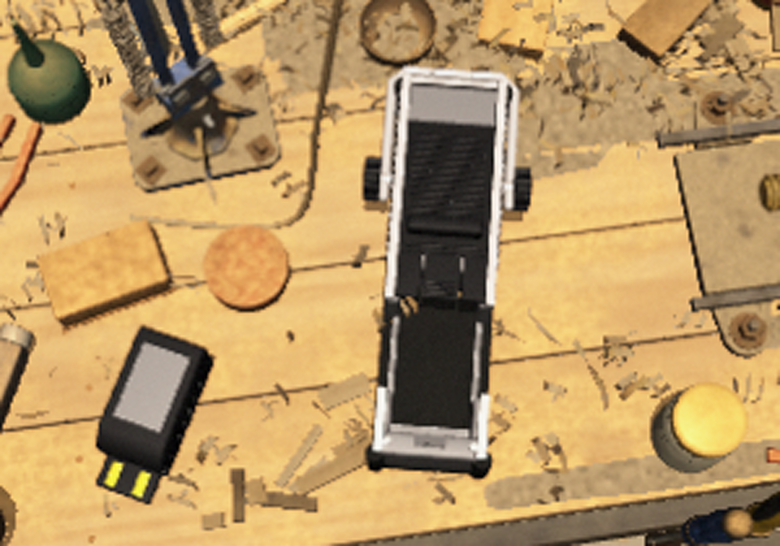

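The crop shows the cover only partly open: its leading edge is at about x 0.540 and the near wall's outer face at about 0.417, so q is near 0.125. I'll push it to its stop, after refining the light's axis from the depth edges.

Run:
```python
from h import *
d=np.load('top0.npz'); p=d['p']; px=d['px'].astype(int); z=p[...,2]; v,u=np.mgrid[0:480,0:640]
b=(u>295)&(u<372)&(v>115)&(v<285)
# housing outer side edges at rail height: bright rails
m=b&(z>0.058)&(z<0.082)
X=[];L=[];R=[]
for vv in range(122,280):
    k=np.where(m[vv])[0]
    if len(k)<20: continue
    y=p[vv,k,1]; X.append(np.median(p[vv,k,0])); L.append(y.max()); R.append(y.min())
X,L,R=map(np.array,(X,L,R)); w=L-R; g=abs(w-np.median(w))<.004
mid=(L+R)/2; print('n',g.sum(),'w',np.median(w),'midfit',np.polyfit(X[g],mid[g],1),'std',np.std(mid[g]-np.polyval(np.polyfit(X[g],mid[g],1),X[g])))
print('ends',X[g].min(),X[g].max())
# floor of bay (dark, z~.014) extents -> walls
f=b&(abs(z-.014)<.006)&(v>212)&(v<264)&(p[...,1]<.082)&(p[...,1]>.012)
for vv in range(216,264,5):
    k=np.where(f[vv])[0]; print(vv,np.round([p[vv,k,0].mean(),p[vv,k,1].min(),p[vv,k,1].max()],4))
# rib line, 
m=b&(z>.0785)&(z<.09); q=p[m]; print('rib',q.mean(0),q[:,0].min(),q[:,0].max(),q[:,1].min(),q[:,1].max(),'slope dx/dy',np.polyfit(q[:,1],q[:,0],1)[0])
# cover plate leading edge and near wall front edge by columns
for uu in range(315,350,4):
    c=(v[:,uu]>190)&(v[:,uu]<285)
    cv=c&(abs(z[:,uu]-.0705)<.005)&(v[:,uu]<225); nw=c&(z[:,uu]>.056)&(v[:,uu]>255)
    print(uu,np.round(p[cv,uu,0].min(),4),np.round(p[nw,uu,:2].min(0),4),np.round(p[nw,uu,0].max(),4))
# two-view check with scene cam
d2=np.load('scene0.npz'); p2=d2['p']; s=(p2[...,0]>.38)&(p2[...,0]<.75)&(p2[...,1]>-.03)&(p2[...,1]<.13)
q=p2[s&(p2[...,2]>.0785)&(p2[...,2]<.09)]; print('rib scene',q.mean(0),q[:,0].min(),q[:,0].max(),q[:,1].min(),q[:,1].max(),len(q))
k=p2[s&(abs(p2[...,2]-.064)<.005)&(p2[...,0]<.46)]; print('near wall scene',k.min(0),k.max(0))
```

```text
n 75 w 0.08452929034162592 midfit [-0.0069553   0.05266387] std 0.0008293690185106351
ends 0.4211167316363565 0.7275834141223559
216 [0.5551 0.0182 0.0765]
221 [0.5438 0.0175 0.08  ]
226 [0.5325 0.0127 0.0814]
231 [0.5216 0.0122 0.0807]
236 [0.5103 0.0139 0.0799]
241 [0.4993 0.0134 0.0792]
246 [0.4884 0.0127 0.0806]
251 [0.4774 0.0144 0.0799]
256 [0.4665 0.0177 0.0791]
261 [0.4557 0.0192 0.0805]
rib [0.59789868 0.04848028 0.08308436] 0.42347016923467673 0.6819784167851353 0.006239598204943075 0.08771732009129032 slope dx/dy 0.219336991489435
315 0.543 [0.4168 0.0681] 0.4343
319 0.5417 [0.4174 0.0601] 0.4328
323 0.543 [0.4177 0.0521] 0.4329
327 0.5417 [0.4176 0.0442] 0.4335
331 0.5419 [0.4171 0.0359] 0.4325
335 0.5428 [0.4175 0.0279] 0.4325
339 0.5422 [0.4178 0.02  ] 0.4337
343 0.5428 [0.4124 0.0116] 0.4582
347 0.5394 [0.4132 0.0035] 0.4566
rib scene [0.60060899 0.04565329 0.08173022] 0.5924058853747561 0.6100011911724302 0.0159527431469898 0.07713202004301845 116
near wall scene [0.41740094 0.00199266 0.05903268] [0.45980856 0.09224901 0.06897963]
```

```bash
cat >> h.py <<'E'
from scipy.spatial.transform import Rotation as Ro
O=np.array([.5003,.0487,.006]); YAW=-.005
def pose(T0,yaw,th,g):
    "TCP pose gripping pack-frame point g, pack origin T0, tail raised by th"
    R=Ro.from_euler('z',yaw)*Ro.from_euler('y',-th); t=R*Ro.from_euler('y',np.pi)
    return T0+R.apply(g)-.003*t.apply([0,0,1]), t.as_quat()
def L(x,y,z): return O+Ro.from_euler('z',YAW).apply(np.array([x,y,z]))
QD=pose(np.zeros(3),YAW,0,np.zeros(3))[1]
def st(s=''): print(s,round(r.current_t(),2),np.round(r.current_tool_pos(),4),np.round(r.current_contact_force(),1),round(r.current_opening(),3))
E
python3 - <<'E'
from h import *
r.set_gripper(0.0,30)
r.move_to(L(.068,0,.13),QD); st('above')
r.move_linear(L(.068,0,.0895),vel=.1); st('down')
r.move_linear(L(.103,0,.0895),vel=.08); st('pushed')
for i in range(8):
    r.move_linear(L(.105+.002*i,0,.0895),vel=.03); st(i)
    if np.hypot(*r.current_contact_force()[:2])>9: break
r.move_linear(L(.095,0,.0895),vel=.1); r.move_linear(L(.085,0,.15),vel=.2); st('up')
im=snap('top','pics/top1.png'); p=pts(im); z=p[...,2]; v,u=np.mgrid[0:480,0:640]
m=(u>325)&(u<338)&(v>130)&(v<230)&(abs(z-.0705)<.004)
print('cover lead edge',[round(float(p[m[:,c],c,0].min()),4) for c in range(326,338,3)])
E
```

```text
above 3.23 [0.5683 0.0491 0.1361] [ 0.5 -0.8 -0.2] 0.001
down 3.79 [0.5683 0.0485 0.0953] [-0.2  0.2 -0.2] 0.001
pushed 4.38 [0.6031 0.0482 0.0955] [-0.4 -0.3  0.1] -0.001
0 4.63 [0.6052 0.0482 0.0956] [ 0.3  0.  -0.5] -0.008
1 4.88 [0.6073 0.0482 0.0955] [ 0.2 -0.1 -0.8] 0.002
2 5.13 [0.6095 0.0482 0.0955] [-1.2  0.   0.1] -0.002
3 5.38 [0.6115 0.0482 0.0955] [0.3 0.1 0.3] 0.0
4 5.63 [0.6135 0.0481 0.0955] [-0.  -0.5  0.2] 0.0
5 5.88 [0.6155 0.0481 0.0955] [-0.3 -1.9  0.1] 0.001
6 6.13 [0.6159 0.0481 0.0953] [-9.2 -0.1  5.8] 0.001
up 6.96 [0.5859 0.0483 0.1564] [-0.2 -0.5 -1. ] 0.002Traceback (most recent call last):
  File "<stdin>", line 12, in <module>
    return umr_minimum(a, axis, None, out, keepdims, initial, where)
ValueError: zero-size array to reduction operation minimum which has no identity
```

Run:
```python
from h import *
P=np.array([.4417,.2762,0]); g=np.array([.010,0,.028])
pos,q=pose(P,-.287,0,g); up=pos+[0,0,.10]
r.set_gripper(1.0)
r.move_to(up,q); st('over')
im=snap('top','pics/top1.png'); p=pts(im); np.savez('top1.npz',p=p,px=im['pixels']); z=p[...,2]; v,u=np.mgrid[0:480,0:640]
m=(u>=326)&(u<340)&(v>130)&(v<230)&(abs(z-.0705)<.004)
print('edge',[round(float(p[m[:,c],c,0].min()),4) for c in range(326,340,3) if m[:,c].any()])
nw=(u>=320)&(u<336)&(v>255)&(v<285)&(z>.056)
print('wall',[round(float(p[nw[:,c],c,0].min()),4) for c in range(320,336,3)])
w=r.move_linear(pos,vel=.15); st('down')
r.set_gripper(0.3,60); st('grip'); print(r.current_finger_force())
r.move_linear(pos+[0,0,.13],vel=.15); st('lift')
im=snap('scene','pics/scene1.png')
```

```text
over 8.82 [0.452  0.2729 0.1312] [-0.6  0.4 -0.7] 1.003
edge [0.574, 0.5752, 0.5742, 0.5746, 0.5741]
wall [0.4174, 0.4175, 0.4182, 0.417, 0.4167, 0.4168]
down 9.68 [0.4519 0.2734 0.0317] [-0.3  1.   0.3] 0.996
grip 10.06 [0.452  0.2738 0.0322] [-1.   0.2  7.2] 0.669
65.33730117604136
lift 11.07 [0.4508 0.2731 0.1601] [-0.1  0.4 -3.3] 0.669
```

View pics/scene1.png

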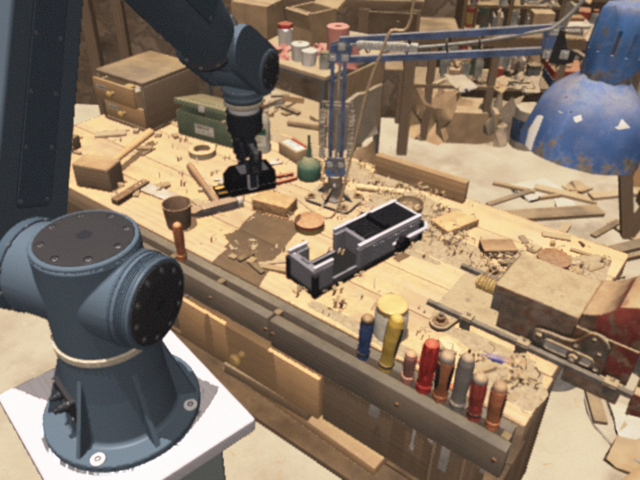

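The pack is held level at about (250,178), and the cover is at its stop. Next I'll hover flat over the bay and compare the visible foot contacts with the kinematics. That gives any camera bias or grasp offset relative to the light.

```bash
sed -i 's/^O=.*/O=np.array([.5004,.0487,.006]); YAW=-.005; G=np.array([.010,0,.028])/' h.py
python3 - <<'E'
from h import *
r.move_to(*pose(L(0,0,.12),YAW,0,G)); r.sleep(.3); st()
im=snap('top','pics/top2.png'); p=pts(im); px=im['pixels'].astype(int); np.savez('top2.npz',p=p,px=im['pixels'])
tp=r.current_tool_pos(); R=Ro.from_quat(r.current_ee_rot())*Ro.from_euler('y',-np.pi)
print('euler',R.as_euler('zyx'))
T=tp+.003*(R*Ro.from_euler('y',np.pi)).apply([0,0,1])-R.apply(G)
loc=(p-T)@R.as_matrix()   # pack frame
v,u=np.mgrid[0:480,0:640]
m=(loc[...,0]>-.08)&(loc[...,0]<-.03)&(abs(loc[...,1])<.04)&(loc[...,2]>-.02)&(loc[...,2]<.025)
q=loc[m]; print('foot n',len(q),'z',np.median(q[:,2]),'xmin',q[:,0].min(),'y',q[:,1].min(),q[:,1].max())
for vv in np.unique(v[m]): k=loc[vv][m[vv]]; print(vv,len(k),np.round([k[:,0].mean(),k[:,1].min(),k[:,1].max(),k[:,2].mean()],4))
b=m&(px[...,0]>130)&(px[...,1]>110)&(px[...,2]<70); print('brass',b.sum(),loc[b].mean(0),loc[b].min(0),loc[b].max(0))
s=im['pixels'][190:320,270:400]; cv2.imwrite('pics/crop2.png',cv2.resize(s[...,::-1],None,fx=4,fy=4,interpolation=cv2.INTER_CUBIC))
E
```

```text
12.35 [0.5103 0.0494 0.157 ] [ 0.6  0.4 -4. ] 0.671
euler [-4.21374642e-03 -8.35430013e-05  1.85914902e-05]
  return _methods._mean(a, axis=axis, dtype=dtype,
  ret = ret.dtype.type(ret / rcount)
Traceback (most recent call last):
ValueError: zero-size array to reduction operation minimum which has no identity
```

Run:
```python
from h import *
im=snap('scene','pics/scene2.png'); p=pts(im); px=im['pixels'].astype(int)
tp=r.current_tool_pos(); R=Ro.from_quat(r.current_ee_rot())*Ro.from_euler('y',-np.pi)
T=tp+.003*np.array([0,0,-1])-R.apply(G); loc=(p-T)@R.as_matrix()
m=(loc[...,0]>-.075)&(loc[...,0]<-.035)&(abs(loc[...,1])<.04)&(loc[...,2]>-.01)&(loc[...,2]<.018)
if m.any():
    q=loc[m]; print('foot',m.sum(),q.min(0),q.max(0))
    t=m&(abs(loc[...,2]-.008)<.004); print('top',t.sum(),np.round(np.percentile(loc[t],[1,50,99],axis=0),4))
    b=m&(px[...,0]>130)&(px[...,1]>110)&(px[...,2]<80); print('brass',b.sum()); 
    if b.any(): print(loc[b].mean(0),loc[b].min(0),loc[b].max(0))
s=im['pixels'][150:310,240:440]; s=cv2.resize(s[...,::-1],None,fx=3,fy=3,interpolation=cv2.INTER_CUBIC)
t=cv2.resize(np.load('top2.npz')['px'][190:320,270:400][...,::-1] if 0 else cv2.imread('pics/top2.png')[190:310,270:350],None,fx=2.4,fy=4); 
cv2.imwrite('pics/crop2.png',np.hstack([s,t[:480]]))
```

```text
foot 350 [-0.06598133 -0.03316858 -0.00305923] [-0.03505221  0.02503157  0.01797305]
top 194 [[-0.0644 -0.0295  0.004 ]
 [-0.0466 -0.0038  0.0058]
 [-0.0356  0.0223  0.0116]]
brass 35
[-0.05193992 -0.00082099  0.00516804] [-0.06362006 -0.01753611  0.00154658] [-0.0426254   0.01588971  0.00824576]
```

View pics/crop2.png

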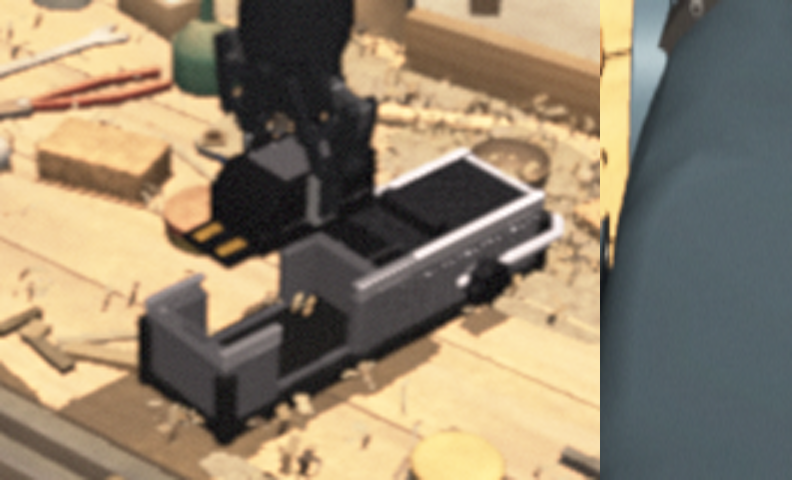

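The foot agrees with the kinematics to about 1 mm: brass contacts in pack frame at x -52, y -0.8. The scene camera reads 2–3 mm low in z, as it did on the rib. Now I'll tilt and insert, watching the force.

```bash
sed -i 's/^O=np.array(\[.5004,.0487/O=np.array([.5004,.0482/' h.py
cat >> h.py <<'E'
def nose(nx,nz,th,dy=0):
    "TCP pose with the pack's nose bottom edge at light (nx,nz) mm, tilt th deg"
    th=np.radians(th); T=L(nx/1e3+.065*np.cos(th),dy/1e3,nz/1e3+.065*np.sin(th)); return pose(T,YAW,th,G)
def go(nx,nz,th,vel=.1,dy=0,lim=12):
    a,b=nose(nx,nz,th,dy); r.move_linear(a,b,vel); f=r.current_contact_force()
    e=r.current_tool_pos()-a
    print((nx,nz,th,dy),round(r.current_t(),2),'F',np.round(f,1),'M',np.round(r.current_torque(),2),'err mm',np.round(e*1e3,1))
    return np.hypot(f[0],f[1])<lim and abs(f[2]+4)<lim
E
python3 - <<'E'
from h import *
r.move_to(*nose(-49,95,26)); r.sleep(.2); st()
for s in [(-49,60,26),(-49,40,26),(-49,28,26),(-49,18,26),(-49,11,26)]:
    if not go(*s): print('STOP'); break
E
```

```text
13.28 [0.5059 0.0482 0.1618] [ 0.2 -0.3 -4.4] 0.673
(-49, 60, 26, 0) 13.78 F [-0.6 -0.1 -2.5] M [0.03 0.49 0.04] err mm [ 0.2 -0.   0.1]
(-49, 40, 26, 0) 14.12 F [ 0.4  0.4 -3.4] M [-0.01  0.52 -0.03] err mm [0.1 0.  0.3]
(-49, 28, 26, 0) 14.39 F [-0.7 -0.7 -3. ] M [-0.04  0.47 -0.02] err mm [-0.  -0.   0.2]
(-49, 18, 26, 0) 14.64 F [-0.2  0.1 -3.1] M [-0.03  0.53  0.01] err mm [-0.1  0.   0.1]Traceback (most recent call last):
  File "<stdin>", line 4, in <module>
  File "h.py", line 25, in go
    a,b=nose(nx,nz,th,dy); r.move_linear(a,b,vel); f=r.current_contact_force()
                           ~~~~~~~~~~~~~^^^^^^^^^
cell.PlanningError: the arm cannot follow that straight line within its joint ranges
```

Run:
```python
from h import *
print(np.round(r.current_q(),3))
for s in [(-49,18,26),(-49,14,26),(-49,12,26),(-49,11,26),(-60,10,26),(-55,10,23),(-60,14,23),(-62,9,15),(-64,8.5,5),(-65,8.5,0)]:
    a,b=nose(*s); q=r.inverse_kinematics(a,b)
    q2=r.inverse_kinematics(a,(Ro.from_quat(b)*Ro.from_euler('z',np.pi)).as_quat())
    print(s,np.round(a,3),None if q is None else np.round(q,3),None if q2 is None else np.round(q2,3))
```

```text
[ 0.006  0.441  2.158 -0.052  0.089 -1.509]
(-49, 18, 26) [0.505 0.048 0.085] [ 0.006  0.442  2.159 -0.053  0.088 -1.509] [ 0.006  0.442  2.159 -0.053  0.088  1.633]
(-49, 14, 26) [0.505 0.048 0.081] [ 0.006  0.451  2.16  -0.06   0.077 -1.502] [ 0.006  0.451  2.16  -0.06   0.077  1.64 ]
(-49, 12, 26) [0.505 0.048 0.079] [ 0.006  0.456  2.16  -0.064  0.072 -1.497] [ 0.006  0.456  2.16  -0.064  0.072  1.644]
(-49, 11, 26) [0.505 0.048 0.078] None None
(-60, 10, 26) [0.494 0.048 0.077] None None
(-55, 10, 23) [0.502 0.048 0.074] [ 0.005  0.465  2.139 -0.03   0.136 -1.532] [ 0.005  0.465  2.139 -0.03   0.136  1.61 ]
(-60, 14, 23) [0.497 0.048 0.078] [ 0.005  0.45   2.15  -0.029  0.14  -1.532] [ 0.005  0.45   2.15  -0.029  0.14   1.609]
(-62, 9, 15) [0.503 0.048 0.064] [ 0.005  0.498  2.06  -0.008  0.322 -1.554] [ 0.005  0.498  2.06  -0.008  0.322  1.587]
(-64, 8.5, 5) [0.508 0.048 0.052] [ 4.000e-03  5.640e-01  1.943e+00 -1.000e-03  5.480e-01 -1.561e+00] [ 4.000e-03  5.640e-01  1.943e+00 -1.000e-03  5.480e-01  1.581e+00]
(-65, 8.5, 0) [0.51  0.048 0.046] [ 0.003  0.602  1.884 -0.     0.655 -1.563] [ 0.003  0.602  1.884 -0.     0.655  1.579]
```

Run:
```python
from h import *
S=[(-49,14,26),(-53,13,25),(-56,11.5,24),(-60,10,23)]
S+=[(-65+5*t/23,9+t/23,t) for t in (20,16,12,8,5,2.5,1)]
for s in S:
    a,b=nose(*s)
    if r.inverse_kinematics(a,b) is None: print('noik',s); break
else:
    for s in S:
        if not go(*s,vel=.04): print('STOP'); break
```

```text
(-49, 14, 26, 0) 14.89 F [-0.1 -0.6 -3.5] M [ 0.   0.5 -0. ] err mm [-0.   0.   0.1]
(-53, 13, 25, 0) 15.14 F [ 0.5  0.4 -3.2] M [ 0.04  0.44 -0.01] err mm [0.1 0.  0.1]
(-56, 11.5, 24, 0) 15.39 F [ 0.5  0.6 -4. ] M [0.01 0.44 0.02] err mm [0.1 0.  0. ]
(-60, 10, 23, 0) 15.64 F [-0.7 -0.  -3.5] M [ 0.04  0.41 -0.02] err mm [-0.  -0.  -0.1]
(-60.65217391304348, 9.869565217391305, 20, 0) 15.89 F [-1.1  0.6 -4.2] M [ 0.02  0.38 -0.04] err mm [ 0.6 -0.   0.2]
(-61.52173913043478, 9.695652173913043, 16, 0) 16.18 F [-0.4  0.6 -3.7] M [0.04 0.31 0.01] err mm [ 0. -0. -0.]
(-62.391304347826086, 9.521739130434783, 12, 0) 16.46 F [ 0.  -0.2 -4.2] M [0.06 0.21 0.02] err mm [-0.4 -0.  -0.2]
(-63.26086956521739, 9.347826086956522, 8, 0) 16.74 F [ 3.2 -0.5 -2.1] M [-0.14 -0.5   0.02] err mm [-0.4  0.  -0.2]
(-63.91304347826087, 9.217391304347826, 5, 0) 16.99 F [ 2.3 -0.4 -2.2] M [-0.04 -0.27 -0.01] err mm [-0.1 -0.  -0. ]
(-64.45652173913044, 9.108695652173912, 2.5, 0) 17.24 F [ 3.8  0.8 -1. ] M [-0.12 -0.56 -0.01] err mm [ 0.1 -0.   0.1]
(-64.78260869565217, 9.043478260869565, 1, 0) 17.49 F [ 5.6 -0.3 -1.7] M [-0.11 -0.78 -0.02] err mm [ 0.3 -0.   0.3]
```

Light contact at the nose (+x, 5 N), so I'll ease off 1.5 mm, set it flat and release.

Run:
```python
from h import *
go(-63.3,9,.5,.02); go(-63.3,8,0,.02); r.sleep(.2); st()
r.set_gripper(1.0); r.sleep(.3); st('open')
a,b=nose(-63.3,8,0); r.move_linear(a+[0,0,.10],vel=.2)
c=a+[-.02,.25,.2]; r.move_to(c,b); st('aside')
im=snap('top','pics/top3.png'); p=pts(im); np.savez('top3.npz',p=p,px=im['pixels']); im2=snap('scene','pics/scene3.png')
px=im['pixels'].astype(int); z=p[...,2]; v,u=np.mgrid[0:480,0:640]
m=(u>318)&(u<346)&(v>195)&(v<275)
for vv in range(198,276,2): print(vv,np.round(np.median(p[vv,322:342],0),4),px[vv,322:342].sum()//20)
for n,P in(('t',p),('s',pts(im2))):
    s=(P[...,0]>.49)&(P[...,0]<.56)&(abs(P[...,1]-.048)<.022); q=P[s&(P[...,2]>.04)]; A=np.c_[q[:,:2]-[.52,.048],np.ones(len(q))]
    print(n,len(q),np.linalg.lstsq(A,q[:,2],rcond=None)[0])
a=cv2.imread('pics/top3.png')[180:290,290:380]; b=cv2.imread('pics/scene3.png')[190:300,270:440]
cv2.imwrite('pics/crop3.png',np.hstack([cv2.resize(a,None,fx=3,fy=3,interpolation=2),cv2.resize(b,None,fx=3,fy=3,interpolation=2)]))
```

```text
(-63.3, 9, 0.5, 0) 17.74 F [ 1.4 -0.5 -0.4] M [0.01 0.15 0.08] err mm [-0.6  0.  -0.2]
(-63.3, 8, 0, 0) 17.99 F [-10.5  -0.7  22. ] M [0.22 1.23 0.02] err mm [-0.8  0.   1.1]
 18.19 [0.5113 0.0482 0.0461] [-9.8 -1.  22.5] 0.669
open 18.89 [0.5121 0.0482 0.045 ] [ 0.2  0.  -0.7] 1.003
aside 20.59 [0.4921 0.2971 0.2439] [-0.3  0.6 -0.1] 1.003
198 [0.5771 0.0446 0.0708] 208
200 [nan nan nan] 348
202 [nan nan nan] 573
204 [0.5679 0.0436 0.0592] 288
206 [0.5626 0.0434 0.0606] 118
208 [0.5586 0.0432 0.0615] 166
210 [0.554  0.0429 0.0618] 170
212 [0.5496 0.0426 0.0622] 531
214 [nan nan nan] 560
216 [0.5414 0.0422 0.0613] 559
218 [0.537  0.0419 0.0618] 560
220 [0.5324 0.0417 0.062 ] 565
222 [0.5282 0.0414 0.0614] 567
224 [0.5241 0.0412 0.0616] 564
226 [0.5195 0.041  0.0626] 565
228 [0.5156 0.0407 0.062 ] 562
230 [0.5116 0.0405 0.0617] 558
232 [0.507  0.0403 0.0622] 557
234 [0.5028 0.0401 0.0629] 556
236 [0.4988 0.0397 0.061 ] 561
238 [0.4945 0.0395 0.0615] 564
240 [0.4903 0.0393 0.0618] 562
242 [0.4862 0.039  0.0618] 283
244 [0.4819 0.0388 0.062 ] 268
246 [0.478  0.0385 0.0616] 270
248 [0.4744 0.0382 0.0586] 239
250 [nan nan nan] 192
252 [0.4676 0.0376 0.0523] 154
254 [0.4642 0.0372 0.0478] 107
256 [0.4613 0.0367 0.0417] 61
258 [0.461  0.0358 0.0233] 96
260 [nan nan nan] 276
262 [0.4526 0.0353 0.0215] 292
264 [0.4466 0.0354 0.0314] 410
266 [0.4419 0.0352 0.033 ] 606
268 [0.4323 0.036  0.0636] 481
270 [0.4282 0.0358 0.0649] 535
272 [0.4242 0.0356 0.0644] 629
274 [0.4202 0.0353 0.0631] 660
t 702 [-0.00173084 -0.00410941  0.06178469]
s 388 [-0.00314651 -0.02387999  0.06061525]
```

View pics/crop3.png

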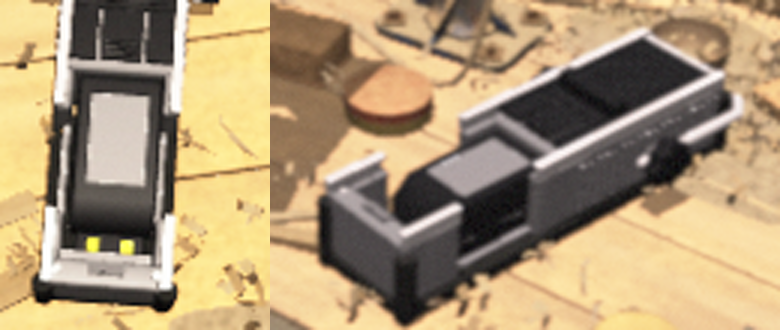

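The pack lies flat with its top at z 0.0618 world, as expected when seated, and its foot is under the lip. Now I'll shut the cover by pushing the rib from its far side.

Run:
```python
from h import *
r.set_gripper(0.0)
r.move_to(L(.162,0,.14),QD); r.move_linear(L(.162,0,.0895),vel=.1); st('down')
r.move_linear(L(.02,0,.0895),vel=.1); st('pushed')
x=.02
while x>-.014:
    x-=.002; r.move_linear(L(x,0,.0895),vel=.03); f=r.current_contact_force(); print(round(r.current_t(),2),round(x,3),np.round(r.current_tool_pos()[0],4),np.round(f,1))
    if np.linalg.norm(f)>28: break
```

```text
down 23.33 [0.6626 0.0475 0.0958] [-0.6 -0.7 -0.2] 0.002
pushed 24.9 [0.5205 0.048  0.0954] [ 0.6 -0.4 -0.3] 0.001
25.15 0.018 0.5184 [-0.4 -0.3 -0.3]
25.4 0.016 0.5162 [0.5 0.1 0.1]
25.65 0.014 0.5142 [-0.4 -1.1  0.3]
25.9 0.012 0.5122 [-0.7  0.8 -0.3]
26.15 0.01 0.5102 [0.1 0.  0.3]
26.4 0.008 0.5082 [-0.1  0.3  0.1]
26.65 0.006 0.5062 [ 0.6 -0.5 -0.6]
26.9 0.004 0.5042 [-1.  -0.  -0.7]
27.15 0.002 0.5022 [-0.3  0.7 -0.3]
27.4 0.0 0.5002 [ 0.6 -0.5 -0.2]
27.65 -0.002 0.4982 [-0.6 -0.7  0.4]
27.9 -0.004 0.4962 [-0.7 -0.6 -0.6]
28.15 -0.006 0.4955 [ 6.9 -0.  -3.8]
28.4 -0.008 0.4953 [ 15.5   0.3 -10.4]
28.65 -0.01 0.4951 [ 23.2  -0.1 -15.9]
```

Run:
```python
from h import *
r.move_linear(L(.02,0,.0895),vel=.1); r.move_linear(L(.03,0,.15),vel=.2)
r.move_to(L(-.02,.25,.25),QD); st('aside')
im=snap('top','pics/top4.png'); p=pts(im); im2=snap('scene','pics/scene4.png'); p2=pts(im2)
v,u=np.mgrid[0:480,0:640]; z=p[...,2]
m=(u>300)&(u<370)&(z>.079)&(p[...,0]>.44)&(p[...,0]<.6); print('rib',np.nanmean(p[m],0),m.sum())
for n,P in(('top',p),('scene',p2)):
    s=abs(P[...,1]-.048)<.008
    for x in np.arange(.412,.47,.005):
        k=s&(abs(P[...,0]-x)<.0025)&(P[...,2]>.05); print(n,round(x,3),np.round(np.median(P[k][:,2]),4) if k.any() else None)
a=cv2.imread('pics/top4.png')[180:290,290:380]; b=cv2.imread('pics/scene4.png')[190:300,270:440]
cv2.imwrite('pics/crop4.png',np.hstack([cv2.resize(a,None,fx=3,fy=3,interpolation=2),cv2.resize(b,None,fx=3,fy=3,interpolation=2)]))
```

```text
aside 30.62 [0.4817 0.2973 0.255 ] [ 0.4 -0.4 -0. ] -0.003
rib [0.47523584 0.04911065 0.08345911] 211
top 0.412 None
top 0.417 0.0606
top 0.422 0.071
top 0.427 0.0716
top 0.432 0.0716
top 0.437 0.0706
top 0.442 0.0715
top 0.447 0.0712
top 0.452 0.0714
top 0.457 0.0702
top 0.462 0.0702
top 0.467 0.0709
scene 0.412 None
scene 0.417 0.0568
scene 0.422 0.0619
scene 0.427 0.0702
scene 0.432 0.07
scene 0.437 0.0697
scene 0.442 0.07
scene 0.447 0.0697
scene 0.452 0.0697
scene 0.457 0.0693
scene 0.462 0.0685
scene 0.467 0.0684
```

View pics/crop4.png

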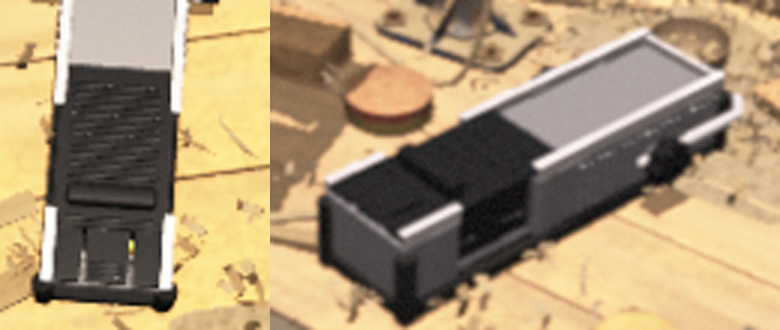

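Rib at x 0.4752 means q is about 0. To check the tab's bend, I'll compare its height profile with the same profile while the cover was open and the tab at rest.

Run:
```python
from h import *
pa=np.load('top3.npz')['p']; P=[pts(optics.get_image('top')) for _ in range(4)]
for i,x in enumerate(np.arange(.004,.075,.005)):
    def f(p,x0):
        k=(abs(p[...,1]-.048)<.010)&(abs(p[...,0]-x0-x)<.003)&(p[...,2]>.05); return round(float(p[k][:,2].mean()),4),k.sum()
    print(round(x,3),'open',f(pa,.5735),'shut',np.mean([f(p,.4175)[0] for p in P]).round(4))
```

```text
0.004 open (0.07, np.int64(30)) shut 0.0706
0.009 open (0.0711, np.int64(26)) shut 0.0713
0.014 open (0.0716, np.int64(28)) shut 0.0712
0.019 open (0.0711, np.int64(30)) shut 0.0707
0.024 open (0.0717, np.int64(27)) shut 0.071
0.029 open (0.0711, np.int64(27)) shut 0.0708
0.034 open (0.0709, np.int64(24)) shut 0.071
0.039 open (0.0692, np.int64(23)) shut 0.0704
0.044 open (0.0698, np.int64(25)) shut 0.0703
0.049 open (0.0731, np.int64(34)) shut 0.072
0.054 open (0.0793, np.int64(49)) shut 0.0799
0.059 open (0.0835, np.int64(25)) shut 0.0837
0.064 open (0.0826, np.int64(20)) shut 0.0831
0.069 open (0.0724, np.int64(6)) shut 0.0705
0.074 open (0.0706, np.int64(25)) shut 0.0706
```

The shut profile matches the open one, so the tab is down.

```bash
python3 -c "
from h import *
st(); print(r.hand_in())"
```

```text
30.93 [0.4819 0.2976 0.2557] [0.  0.3 1. ] -0.003
the job is handed in; nothing more can be done
None
```

The job is handed in at about 31 s of the 64 s allowed: by my camera and force checks the pack lies flat with its foot under the lip, the cover is fully shut with its tab down, and I never touched the other things; the hand-in returned no verdict.

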